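# Pin the upper lap-joint coupon in the jig, tuck the lower one under it and hold

## Task

In the lap-joint jig, thread the plastic washer and then the steel ring weight down the locating post, each fully home, so that the upper coupon is held down. Then lay the lower coupon on the support rail in line with the upper one, tuck its plain end under the overhang until it stops against the step, without lifting the upper coupon, and finish while holding it there: firmly pressed down flat on the rail by the fingers, not let go. Leave everything else on the bench where it is.

Things in the scene. Friction and masses are not known exactly. Their poses are not given: they have to be found in the camera images.
- jig: fixed aluminium lap-joint jig, base plate 110 (x) x 250 (y) x 8 mm, y -110 to 140. Origin: underside below the step face (y = 0), z up. Towards +y a bare support rail 20 mm wide, y 0 to 125, top 20 mm above the table. Towards -y a step 50 mm wide, y 0 to -100, top at 29 mm, carrying a 10 mm dia locating post (y = -60, tapered tip at 68 mm), two 5 mm high dowels (x +-19, y -12) and a tail stop
- jig_stop (a point): middle of the step face's line on the rail top (jig x = 0, y = 0, 20 mm up), where the middle of the bottom edge of the lower coupon's plain end must come; axes as the jig's
- jig_seat (a point): on the post axis at the upper coupon's top face, 35 mm above the table: where the washer's underside comes to rest; axes as the jig's
- upper: upper coupon: loose aluminium flat bar, 30 (x) x 110 (y) x 6 mm, lying on the step with its 14 mm hole over the post. Origin: centre of its underside, at jig y = -30 mm; its y axis is the jig's. It overhangs the step face by 25 mm, leaving 9 mm clear above the rail
- upper_lip (a point): middle of the bottom edge of the upper coupon's overhanging end
- strip: lower coupon: loose aluminium flat bar, 30 (x) x 120 (y) x 6 mm, 50 to 75 g, lying flat on the table. Origin: centre of its underside. Its +y end has an 11 mm hole 15 mm from the end, its -y end is plain. z up
- strip_front (a point): middle of the bottom edge of the lower coupon's plain (-y) end
- washer: loose white plastic washer, 30 mm outer dia, 14 mm bore, 10 mm high, flat on the table; origin at the centre of its underside
- weight: loose plain steel ring weight, 44 mm outer dia, 14 mm bore, 25 mm high, 0.2 to 0.32 kg, flat on the table; origin at the centre of its underside
- knob_weight: bystander: solid turned steel check weight with a knob and no bore, 36 mm dia, 46 mm high; origin at the centre of its underside
- dumbbell_a: bystander: white rigid plastic tensile test bar, 150 x 20 x 4 mm with a 10 mm waist, lying flat; origin at the centre of its underside
- dumbbell_b: bystander: another such test bar
- calculator: bystander: grey desk calculator, 110 x 70 x 14 mm; origin at the centre of its underside
- dish: bystander: shallow white dish, 90 mm dia, 16 mm high; origin at the centre of its underside
- jar: bystander: small glass jar with a white cap, 52 mm dia, 85 mm high; origin at the centre of its underside
There are look-alikes about, which are no part of the job. Leave any purple or red look-alike of the weight alone.

How it is judged (in metres and radians):
On the way, in this order (a step that is already met when the one before it is completed fails the run):
1. the washer is home on the upper coupon, threaded on the post (horizontal distance between washer and jig_seat below 0.004 m and z of washer in the frame of jig_seat below 0.002 m and angle between washer's own z axis and vertical below 0.06 rad), for 0.2 s.
2. the ring weight is home on the washer, threaded on the post, and let go (all of step 1 and horizontal distance between weight and jig_seat below 0.004 m and z of weight in the frame of jig_seat between 0.008 and 0.012 m and angle between weight's own z axis and vertical below 0.06 rad and contact force between the fingers and weight below 0.1 N), for 0.2 s.
3. the lower coupon's plain end is under the overhang, up to the step and in line (x of strip_front in the frame of jig_stop between -0.005 and 0.005 m and y of strip_front in the frame of jig_stop between -0.003 and 0.003 m and z of strip_front in the frame of jig_stop between -0.002 and 0.003 m and angle between the y axis of strip and the y axis of jig, either way round below 0.07 rad), for 0.2 s.
At the end, for the whole second after the job is handed in: Plain end within 3 mm of the step, 5 mm of the centre line, 0.07 rad in line, within 1.5 mm of the rail, tilt under 0.03 rad, at rest; over 3 N fingers-coupon and coupon-jig; upper lip under 1.5 mm up; washer and weight home within 2 mm, 4 mm off axis, tilt under 0.06 rad (all of step 1 and x of strip_front in the frame of jig_stop between -0.005 and 0.005 m and y of strip_front in the frame of jig_stop between -0.003 and 0.003 m and z of strip_front in the frame of jig_stop between -0.002 and 0.0015 m and angle between the y axis of strip and the y axis of jig, either way round below 0.07 rad and angle between strip's own z axis and vertical below 0.03 rad and contact force between strip and jig above 3 N and contact force between the fingers and strip above 3 N and linear speed of strip below 0.01 m/s and z of upper_lip in the frame of jig_stop below 0.0105 m and horizontal distance between weight and jig_seat below 0.004 m and z of weight in the frame of jig_seat between 0.008 and 0.012 m and angle between weight's own z axis and vertical below 0.06 rad); the arm keeps its last pose, push and grip.
It fails at once if the overhanging end of the upper coupon is lifted by 2.5 mm or more (z of upper_lip in the frame of jig_stop above 0.0115 m).
It fails at once if a bystander is shifted by more than 20 mm (distance of any of knob_weight, dumbbell_a, dumbbell_b, calculator, dish, jar from where it was at the start of the episode above 0.02 m).
It also fails if it takes over 72 s, if anything falls off the work surface, if the arm or the gripper's body presses on something with over 40 N, if the wrist force passes 120 N, or if a joint passes its speed limit or range.

## Robot

A 6-joint arm with a two-finger parallel gripper is mounted at the origin on the work surface. World frame = base frame: x ahead of the robot, y to its left, z up, the work surface at z = 0. Lengths are in m, angles in degrees, forces in N, time in s.
With the tool pointing down it reaches from about 0.325 to 0.85 m from the base axis. Payload 15.5 kg.
Tool frame: the origin (TCP) lies midway between the tips of the shut fingers; the grasp point (between the pads) lies 19 mm behind it; y points along the fingers, x is the direction in which the jaws open and shut, and the axes are right-handed (so a half turn about y gives the same grasp; the last joint's range is limited). The gripper opens to 91 mm and grips with 3 to 60 N. Pads are 32 mm wide; open, the fingers measure 118 mm over their backs; the gripper's body (76 mm by 178 mm) begins 60 mm behind the grasp point.
Start: joints at [71.763, 28.281, 77.091, -0, 74.628, -5.472], TCP at [0.138, 0.61, 0.214] pointing down, gripper open.
Joint ranges: [-166.48, 166.48], [-47.26, 123.95], [12.59, 153.08], [-70.14, 250.14], [6.76, 159.57], [-176.63, 176.63]. Speed limits (degrees/s): [108.29, 108.29, 147.25, 172.46, 172.46, 172.46].

## Interface

Orientations are given as a 3x3 rotation matrix whose columns are the frame's x, y, z axes.
In Python, from bench import ctrl gives the robot as it stands. The module is installed in compiled form; this text tells all that it offers. Calls block until the motion is done:
- ctrl.goto(position, orientation): joint-space move of the TCP to a pose.
- ctrl.move_l(position, vel=0.15, ori=None, contact_N=None): straight line of the TCP; ori=None keeps the orientation; vel is the mean speed in m/s. With contact_N (N) it stops when the force on the tool has changed by that much, and returns True; else False.
- ctrl.movej(angles): joint-space move.
- ctrl.command_gripper(opening): opening from 0.0 (shut) to 1.0 (fully open); the grip force is fixed at half the most; returns when the fingers have stopped.
- ctrl.sleep(seconds).
- ctrl.ik(position, orientation): joint angles nearest the present ones, or None.
- ctrl.read_camera(name): name is "scene" or "top" or "wrist"; returns the picture (384x512x3 uint8, blue, green, red); there is no depth.
- ctrl.camera_params(name): a dict with "fx", "fy", "cx", "cy" (pixels), "pose" (4x4, takes a point from camera to world coordinates); the wrist camera has in their place "T_tool_cam" (4x4, takes a point from camera to tool coordinates, whose origin is the TCP and whose axes are the tool frame's). Camera axes: x right, y up, looking along -z (the intrinsics and any distortion apply to the point x, -y, -z); pixel columns grow to the right and rows downward; lengths in m; the calibration is good to about 2 mm. A picture is of the moment at which its call begins: read the wrist's pose just before it. camera_params takes no time and is no camera call.
A pose or a line that the arm cannot do raises ctrl.MotionError and nothing moves.
- ctrl.sign_off(): hands the job in, once; it reports no verdict.
Readings, each from a call of its own:
- ctrl.current_t(): time.
- ctrl.current_q(): joint angles.
- ctrl.current_dq(): joint speeds.
- ctrl.current_effort(): joint torques, N m.
- ctrl.current_tool_pos(): TCP position.
- ctrl.current_eef_rot(): TCP orientation.
- ctrl.current_contact_force(): force on the tool from outside, world axes, zero at the start.
- ctrl.current_wrist_torque(): the same for the moment, N m.
- ctrl.current_grip_width(): opening from 0.0 (shut) to 1.0 (fully open).
Only numpy, scipy, OpenCV 4.12 (cv2) and the standard library are available. Lean on these libraries where they do the work, as an engineer would, in place of code of your own. Each camera call takes 0.05 s, during which the arm holds its last target. There are 200 camera calls.

## Working session

There is one attempt and no reset: what is moved stays moved. The work goes in short steps, each a Python script; the robot and the scene stay as the last script left them, time stands still between calls to the robot, and variables do not carry over. Pictures are saved under pics/ and viewed, about 8 in all and at most 12, crops included, and the job is handed in when it is done.

```bash
mkdir -p pics; cat > h.py <<'E'
import numpy as np, cv2
from bench import ctrl
E
python3 - <<'E'
from h import *
for n in ("top","scene"):
    im=ctrl.read_camera(n); cv2.imwrite(f"pics/{n}0.png",im)
    p=ctrl.camera_params(n); print(n,{k:(np.round(v,4).tolist()) for k,v in p.items()})
print(ctrl.camera_params("wrist")); print(ctrl.current_eef_rot(),ctrl.current_t())
E
```

```text
top {'fx': 436.4699, 'fy': 436.4699, 'cx': 255.6512, 'cy': 191.2379, 'pose': [[-0.0122, 0.9967, -0.0801, 0.5104], [-0.9998, -0.0135, -0.0155, -0.0166], [-0.0165, 0.0799, 0.9967, 1.0645], [0.0, 0.0, 0.0, 1.0]]}
scene {'fx': 375.7328, 'fy': 375.7328, 'cx': 255.0579, 'cy': 188.4076, 'pose': [[0.8183, -0.4127, 0.4, 1.0385], [0.5747, 0.5728, -0.5845, -0.6539], [0.0121, 0.7082, 0.7059, 0.8386], [0.0, 0.0, 0.0, 1.0]]}
{'fx': 308.9344853210212, 'fy': 308.9344853210212, 'cx': 257.02252586305855, 'cy': 189.02650824759482, 'T_tool_cam': array([[ 9.99999891e-01, -1.47258400e-04, -4.43478296e-04,
        -1.08939636e-03],
       [-3.85506978e-04,  2.76372272e-01, -9.61050581e-01,
        -1.71031785e-01],
       [ 2.64087875e-04,  9.61050647e-01,  2.76372185e-01,
         7.74934934e-02],
       [ 0.00000000e+00,  0.00000000e+00,  0.00000000e+00,
         1.00000000e+00]])}
[[ 2.20947134e-01 -3.56690027e-04 -9.75285721e-01]
 [ 9.75285197e-01 -1.01793520e-03  2.20947387e-01]
 [-1.07158739e-03 -9.99999418e-01  1.22964639e-04]] 0.1
```

View pics/top0.png

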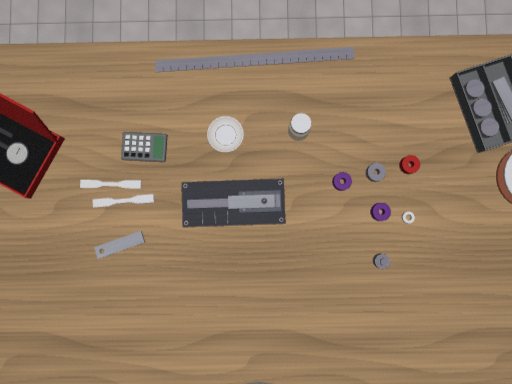

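View pics/scene0.png

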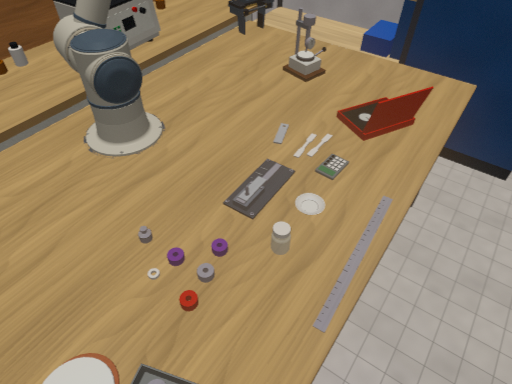

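```bash
cat >> h.py <<'E'
def ray(P,pose,u,v):
    d=pose[:3,:3]@np.array([(u-P['cx'])/P['fx'],-(v-P['cy'])/P['fy'],-1]); return pose[:3,3],d
def onplane(P,pose,u,v,z):
    o,d=ray(P,pose,u,v); return o+d*(z-o[2])/d[2]
def R(a):
    a=np.radians(a); c,s=np.cos(a),np.sin(a)
    return np.array([[c,0,-s],[s,0,c],[0,-1,0]])
def wrist(name):
    T=np.eye(4);T[:3,:3]=ctrl.current_eef_rot();T[:3,3]=ctrl.current_tool_pos()
    im=ctrl.read_camera("wrist");P=ctrl.camera_params("wrist");pose=T@P['T_tool_cam']
    cv2.imwrite(f"pics/{name}.png",im);np.save(f"pics/{name}.npy",pose); return im,P,pose
def cam(name):
    return cv2.imread(f"pics/{name}.png"),ctrl.camera_params("wrist"),np.load(f"pics/{name}.npy")
E
python3 - <<'E'
from h import *
im=cv2.imread("pics/top0.png");P=ctrl.camera_params("top");T=P['pose']
px={'post':(264.5,201,.068),'stop':(228,203,.02),'strip':(119.5,245.5,.006),'washer':(408.5,217.5,.01),'weight':(376,172,.025),'knob':(381,261,.03)}
W={k:onplane(P,T,*v) for k,v in px.items()}
for k in W: print(k,W[k].round(4))
for n,(z,x0,x1,y0,y1,lo) in {'jig':(.008,170,300,165,240,1),'strip':(.006,90,150,225,262,0)}.items():
    c=im[y0:y1,x0:x1]; hsv=cv2.cvtColor(c,cv2.COLOR_BGR2HSV)
    m=(hsv[...,2]<70) if lo else (hsv[...,1]<70)
    m=cv2.morphologyEx(m.astype(np.uint8),cv2.MORPH_CLOSE,np.ones((9,9)))
    k=max(cv2.findContours(m,0,2)[0],key=cv2.contourArea)
    b=cv2.boxPoints(cv2.minAreaRect(k))+[x0,y0]
    w=np.array([onplane(P,T,*p,z) for p in b]); e=[w[1]-w[0],w[2]-w[1]]; e=max(e,key=np.linalg.norm)
    print(n,w.mean(0).round(4),[np.linalg.norm(w[i+1]-w[i]).round(4) for i in (0,1)],'yaw of long axis',np.degrees(np.arctan2(e[1],e[0])))
for a in (0,-1,180):
  for k in W:
    q=ctrl.ik([W[k][0],W[k][1],.1],R(a)); print(a,k,None if q is None else np.round(q,0))
E
```

```text
post [ 0.5678 -0.021   0.068 ]
stop [0.5669 0.0664 0.02  ]
strip [0.4681 0.3312 0.006 ]
washer [ 0.527 -0.366  0.01 ]
weight [ 0.6361 -0.2882  0.025 ]
knob [ 0.426  -0.2914  0.03  ]
jig [0.5692 0.0554 0.008 ] [np.float64(0.247), np.float64(0.1057)] yaw of long axis -88.88281156946692
strip [0.4653 0.335  0.006 ] [np.float64(0.1314), np.float64(0.0424)] yaw of long axis -71.8896125762787
0 post [-8. 32. 92. -0. 56. -8.]
0 stop [ 1. 32. 92. -0. 56.  1.]
0 strip [29. 32. 92. -0. 56. 29.]
0 washer [-40.  36.  81.  -0.  62. -40.]
0 weight [-29.  40.  72.  -0.  67. -29.]
0 knob [-41.  28. 100.  -0.  52. -41.]
-1 post [-8. 32. 92. -0. 56. -7.]
-1 stop [ 1. 32. 92. -0. 56.  2.]
-1 strip [29. 32. 92. -0. 56. 30.]
-1 washer [-40.  36.  81.  -0.  62. -39.]
-1 weight [-29.  40.  72.  -0.  67. -28.]
-1 knob [-41.  28. 100.  -0.  52. -40.]
180 post [ -8.  32.  92.  -0.  56. 172.]
180 stop None
180 strip [  29.   32.   92.   -0.   56. -151.]
180 washer [-40.  36.  81.  -0.  62. 140.]
180 weight [-29.  40.  72.  -0.  67. 151.]
180 knob [-41.  28. 100.  -0.  52. 139.]
```

```bash
python3 - <<'E'
from h import *
for n,p,a in (('strip',(.467,.333),18),('jig',(.568,.02),1.1),('weight',(.636,-.288),1.1),('washer',(.527,-.366),1.1)):
    ctrl.goto([*p,.12],R(a)); wrist('w_'+n)
print(ctrl.current_t())
m=np.vstack([np.hstack([cam('w_'+a)[0] for a in r]) for r in (('strip','jig'),('weight','washer'))])
cv2.imwrite('pics/m1.png',cv2.resize(m,(800,600),interpolation=cv2.INTER_AREA))
E
```

```text
4.9667
```

View pics/m1.png

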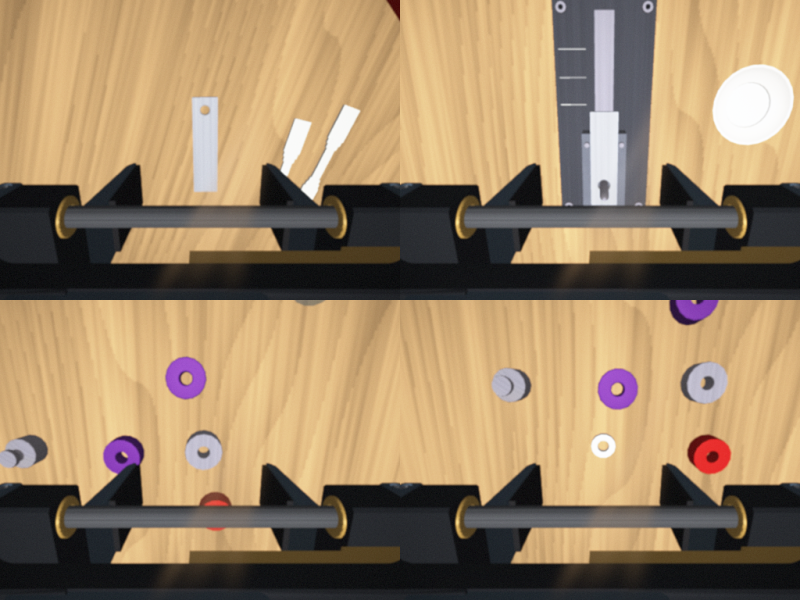

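```bash
cat >> h.py <<'E'
def blob(im,m,seed,box=90):
    n,l,s,c=cv2.connectedComponentsWithStats(m.astype(np.uint8))
    ys,xs=np.nonzero(m); i=np.argmin((xs-seed[0])**2+(ys-seed[1])**2); k=l==l[ys[i],xs[i]]
    return max(cv2.findContours(k.astype(np.uint8),0,1)[0],key=cv2.contourArea)
def pts(P,pose,c,z): return np.array([onplane(P,pose,*p,z) for p in c.reshape(-1,2)])
E
python3 - <<'E'
from h import *
ctrl.goto([.5675,-.021,.12],R(1.1)); im,P,pose=wrist('w_post')
cv2.imwrite('pics/post_c.png',cv2.resize(im[60:240,160:360],(800,720))[:600])
for n,seed,z in (('washer',(259,172),.01),('weight',(260,180),.025)):
    im,P,pose=cam('w_'+n); h=cv2.cvtColor(im,cv2.COLOR_BGR2HSV)
    m=(h[...,1]<60)&(h[...,2]>(200 if n=='washer' else 125))
    c=blob(im,m,seed); w=pts(P,pose,c,z)[:,:2].astype(np.float32); 
    print(n,cv2.minEnclosingCircle(w),cv2.fitEllipse(w),len(w),cv2.boundingRect(c))
im,P,pose=cam('w_strip'); h=cv2.cvtColor(im,cv2.COLOR_BGR2HSV)
m=(h[...,1]<50)&(h[...,2]>120); m[:, :200]=0;m[:,320:]=0;m[255:]=0
c=blob(im,m,(262,200)); w=pts(P,pose,c,.006)[:,:2].astype(np.float32); print('strip',cv2.minAreaRect(w),cv2.boundingRect(c))
im=cam('w_jig')[0]
cv2.imwrite('pics/jig_c.png',cv2.resize(im[0:270,170:350],(400,600)))
cv2.imwrite('pics/m2.png',np.hstack([cv2.resize(im[0:270,170:350],(400,600)),cv2.resize(cam('w_post')[0][60:264,190:326],(400,600))]))
print(ctrl.current_t())
E
```

```text
washer ((0.5301702618598938, -0.36714455485343933), 0.015370822511613369) ((0.5300418734550476, -0.3672938346862793), (0.029113102704286575, 0.029622144997119904), 82.01858520507812) 88 (244, 172, 32, 30)
weight ((0.6398555040359497, -0.2904891073703766), 0.022259540855884552) ((0.6395384669303894, -0.29075655341148376), (0.042595550417900085, 0.04277360811829567), 114.54261016845703) 134 (236, 171, 49, 47)
strip ((0.47258415818214417, 0.3317863345146179), (0.03063342534005642, 0.12073931843042374), 19.179954528808594) (245, 124, 34, 122)
6.325
```

View pics/m2.png

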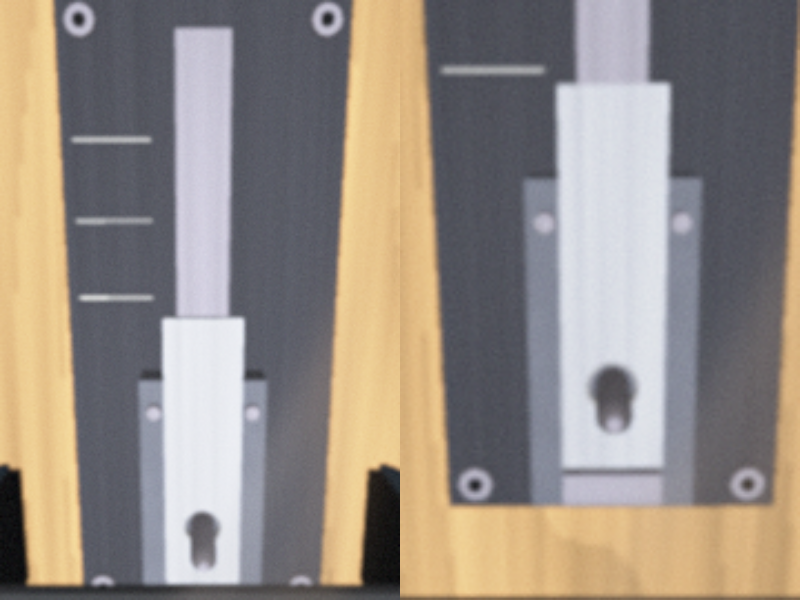

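```bash
python3 - <<'E'
from h import *
_,P,pose=cam('w_post')
f=lambda x,y,z:onplane(P,pose,(x-400)/2.941+190,y/2.941+60,z)[:2].round(4)
print('tip',f(613,425,.068));print('dowels',f(543,222,.034),f(682,222,.034));print('step',f(524,179,.029),f(702,179,.029))
print('lip',f(556,83,.035),f(671,83,.035),'tail',f(562,468,.035),f(662,468,.035)); print('hole',f(612,397,.032))
print('screws',f(475,485,.009),f(747,485,.009)); print('plate corners',f(450,506,.008),f(773,506,.008))
_,P,pose=cam('w_jig')
g=lambda x,y,z:onplane(P,pose,x/2.2222+170,y/2.2222,z)[:2].round(4)
print('rail',g(175,28,.02),g(233,28,.02),g(176,317,.02),g(229,317,.02)); print('step',g(140,380,.029),g(266,380,.029)); print('tip',g(203,563,.068));print('dow',g(153,413,.034),g(252,413,.034))
print('screws',g(78,19,.009),g(328,19,.009))
E
```

```text
tip [ 0.5725 -0.0211]
dowels [0.5523 0.027 ] [0.5913 0.0277]
step [0.5466 0.0383] [0.5968 0.0393]
lip [0.5557 0.0641] [0.5866 0.0647] tail [ 0.5583 -0.0464] [ 0.5884 -0.0458]
hole [ 0.5729 -0.0246]
screws [ 0.5284 -0.0634] [ 0.6193 -0.0616]
plate corners [ 0.5196 -0.0716] [ 0.6287 -0.0695]
rail [0.5589 0.1641] [0.5794 0.1645] [0.5606 0.0624] [0.5815 0.0628]
step [0.5471 0.0387] [0.5963 0.0398]
tip [ 0.5727 -0.0193]
dow [0.5526 0.0269] [0.591  0.0277]
screws [0.523 0.169] [0.6145 0.1709]
```

```bash
cat >> h.py <<'E'
A=1.05; POST=np.array([.5726,-.0209]); JX=np.array([np.cos(np.radians(A)),np.sin(np.radians(A))]); JY=np.array([-JX[1],JX[0]]); JO=np.array([.5716,.0390])
L=ctrl.move_l
def st(s): print(s,'t',round(ctrl.current_t(),2),ctrl.current_tool_pos().round(4),'F',np.round(ctrl.current_contact_force(),2),'g',round(ctrl.current_grip_width(),3))
E
python3 - <<'E'
from h import *
p=(.5300,-.3672)
ctrl.command_gripper(.5)
ctrl.goto([*p,.06],R(A)); L([*p,.003],.1); st('down')
ctrl.command_gripper(0.0); st('grip')
L([*p,.12],.2); st('up')
ctrl.goto([*POST,.12],R(A)); st('over')
L([*POST,.078],.1); print(L([*POST,.0375],.04,contact_N=5)); st('end')
wrist('w_th1'); cv2.imwrite('pics/th1c.png',cv2.resize(cam('w_th1')[0][100:260,130:390],(800,492)))
E
```

```text
down t 9.19 [ 0.5303 -0.3672  0.0033] F [-0.02  0.4   0.82] g 0.496
grip t 9.61 [ 0.5303 -0.3674  0.0035] F [-0.17  0.44  6.52] g 0.307
up t 10.34 [ 0.5295 -0.3668  0.119 ] F [-0.67 -0.07 -0.59] g 0.306
over t 11.66 [ 0.5729 -0.0219  0.1199] F [ 0.31  0.5  -0.69] g 0.307
True
end t 13.15 [ 0.5723 -0.0209  0.0385] F [-0.61  0.24  6.27] g 0.31
```

View pics/th1c.png

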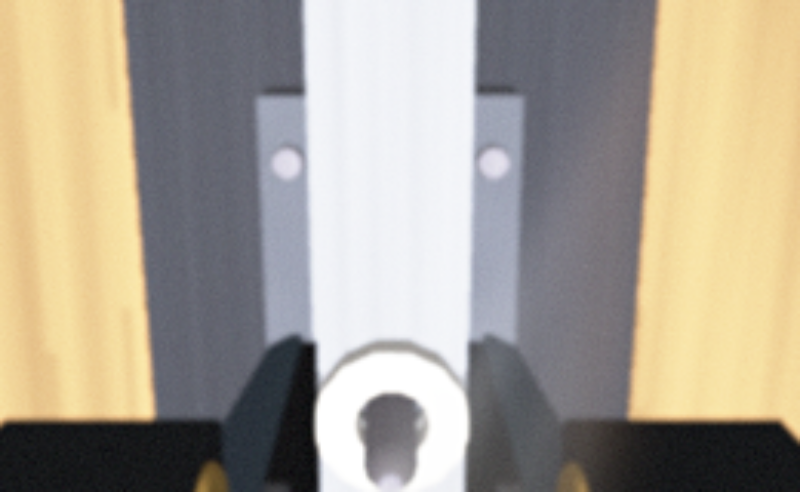

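The washer is threaded on the post, between the fingers and resting on the coupon (centre about (390,425) in the crop). Next I'll release it and fetch the grey weight.

```bash
python3 - <<'E'
from h import *
ctrl.command_gripper(.6); st('rel')
L([*POST,.13],.2)
p=(.6396,-.2907)
ctrl.goto([*p,.08],R(A)); ctrl.command_gripper(.68); L([*p,.007],.1); st('down')
ctrl.command_gripper(0.0); st('grip')
L([*p,.14],.2); st('up')
ctrl.goto([*POST,.14],R(A)); st('over')
L([*POST,.088],.1); ctrl.sleep(.2); print(L([*POST,.0505],.04,contact_N=6)); st('end')
wrist('w_th2'); cv2.imwrite('pics/th2c.png',cv2.resize(cam('w_th2')[0][100:260,130:390],(800,492)))
E
```

```text
rel t 13.79 [ 0.5719 -0.0208  0.0381] F [0.01 0.2  0.14] g 0.598
down t 16.72 [ 0.64   -0.2909  0.0075] F [0.02 1.19 0.08] g 0.681
grip t 17.15 [ 0.6398 -0.2908  0.0075] F [-1.83  0.11  5.92] g 0.466
up t 17.97 [ 0.6388 -0.2903  0.1386] F [-0.24  0.48 -3.18] g 0.467
over t 19.04 [ 0.5734 -0.022   0.1399] F [-0.09  0.33 -3.18] g 0.467
True
end t 20.73 [ 0.5723 -0.0209  0.0523] F [-0.3  -0.12  4.68] g 0.467
```

View pics/th2c.png

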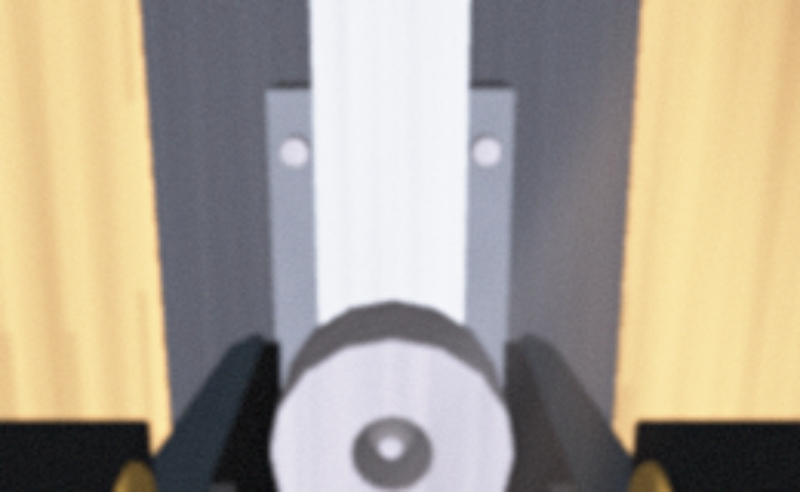

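```bash
python3 - <<'E'
from h import *
ctrl.command_gripper(.72); st('rel')
L([*POST,.16],.2)
p=(.4726,.3318); Rs=R(19.2)
ctrl.goto([*p,.10],Rs); ctrl.command_gripper(.5); L([*p,.03],.15); L([*p,.0012],.05); st('down')
ctrl.command_gripper(0.0); st('grip')
L([*p,.12],.15); st('up')
c=JO+JY*.102
ctrl.goto([*c,.12],R(A)); L([*c,.04],.1); ctrl.sleep(.3); st('above')
print(L([*c,.019],.02,contact_N=4)); st('rail')
wrist('w_rail'); cv2.imwrite('pics/railc.png',cv2.resize(cam('w_rail')[0][0:260,90:430],(784,600)))
E
```

```text
rel t 21.33 [ 0.5716 -0.0208  0.0519] F [-0.83 -0.22  0.27] g 0.718
down t 25.27 [0.4725 0.3317 0.0009] F [ 0.03 -0.54 -0.79] g 0.499
grip t 25.66 [0.4726 0.3318 0.0012] F [ 0.1   0.11 -0.18] g 0.323
up t 26.6 [0.4721 0.3315 0.1192] F [-0.54 -0.88 -1.61] g 0.323
above t 28.72 [0.5699 0.141  0.0403] F [-0.57 -0.33  0.05] g 0.327
True
rail t 29.58 [0.5696 0.1409 0.0211] F [-0.27  0.15  7.27] g 0.321
```

View pics/railc.png

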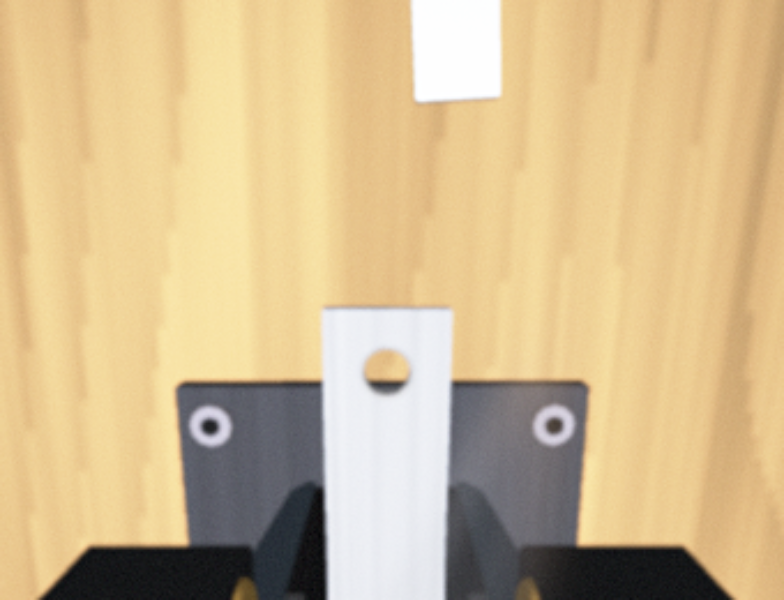

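```bash
python3 - <<'E'
from h import *
_,P,pose=cam('w_rail')
f=lambda x,y,z:onplane(P,pose,x/2.306+90,y/2.308,z)[:2]
J=lambda w:(np.round([(w-JO)@JX,(w-JO)@JY],4))
print('tcp',J(ctrl.current_tool_pos()[:2]),'yaw',np.degrees(np.arctan2(*ctrl.current_eef_rot()[[1,0],0])))
print('hole',J(f(387,371,.0255)),'end',J(f(322,307,.026)),J(f(453,309,.026)),'low',J(f(328,560,.026)),J(f(445,560,.026)))
print('screws',J(f(210,426,.009)),J(f(554,425,.009)))
E
```

```text
tcp [-1.00e-04  1.02e-01] yaw 1.052031856090493
hole [0.0008 0.1472] end [-0.0142  0.1623] [0.0161 0.1618] low [-0.0142  0.0984] [0.0157 0.0984]
screws [-0.0463  0.1292] [0.0454 0.1295]
```

```bash
python3 - <<'E'
from h import *
J=lambda w:(np.round([(w-JO)@JX,(w-JO)@JY],4))
o=JO-JX*.001
L([*(o+JY*.100),.0222],.02); ctrl.sleep(.2); st('raised')
print(L([*(o+JY*.066),.0222],.04,contact_N=6)); ctrl.sleep(.2); st('near')
print(L([*(o+JY*.054),.0222],.015,contact_N=5)); st('stop'); print(J(ctrl.current_tool_pos()[:2]))
wrist('w_in'); s=ctrl.read_camera('scene'); cv2.imwrite('pics/sc_in.png',s)
cv2.imwrite('pics/in.png',np.hstack([cv2.resize(cam('w_in')[0][0:260,130:390],(400,400)),cv2.resize(s[140:230,210:300],(400,400),interpolation=cv2.INTER_CUBIC)]))
E
```

```text
raised t 30.11 [0.5687 0.1389 0.0221] F [-0.65 -0.3  -0.76] g 0.324
False
near t 31.31 [0.5694 0.1052 0.0222] F [ 0.26  0.16 -1.01] g 0.323
True
stop t 31.81 [0.5694 0.0992 0.022 ] F [2.27 3.99 1.89] g 0.322
[-0.0011  0.0603]
```

View pics/in.png

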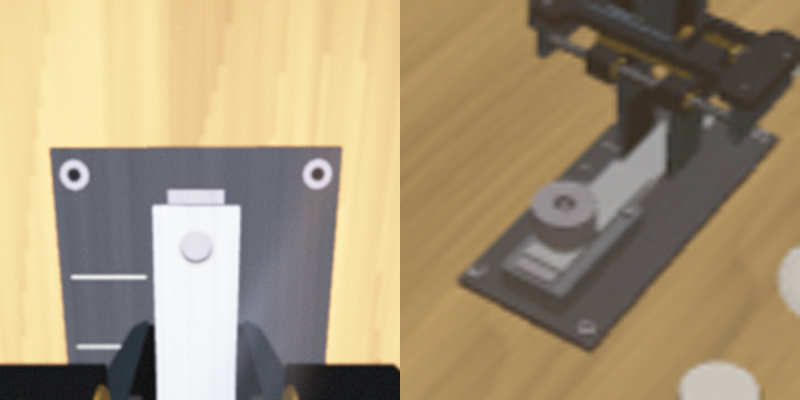

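The end stopped 60.3 mm from the step, so it is home and centred (hole at x 196, midway between the screws at 74 and 317). Next I'll press down.

```bash
python3 - <<'E'
from h import *
J=lambda w:(np.round([(w-JO)@JX,(w-JO)@JY],4))
c=ctrl.current_tool_pos()[:2]
print(L([*c,.017],.01,contact_N=14)); st('press')
for i in range(3): ctrl.sleep(.4); st('hold')
print(J(ctrl.current_tool_pos()[:2]),ctrl.current_wrist_torque(),ctrl.current_eef_rot()[:,1])
im,P,pose=wrist('w_fin'); m=cv2.cvtColor(im,cv2.COLOR_BGR2GRAY)
cv2.imwrite('pics/fin.png',np.hstack([cv2.resize(im[0:260,130:390],(400,400)),cv2.resize(ctrl.read_camera('scene')[140:230,210:300],(400,400),interpolation=cv2.INTER_CUBIC)]))
E
```

```text
True
press t 32.17 [0.5692 0.0992 0.0211] F [-1.01 -0.73  7.98] g 0.322
hold t 32.58 [0.5692 0.0992 0.0211] F [-0.84  0.04  8.56] g 0.322
hold t 32.98 [0.5692 0.0992 0.0211] F [-0.01 -0.59  8.59] g 0.323
hold t 33.38 [0.5692 0.0993 0.0211] F [-1.74  0.72  7.06] g 0.322
[-0.0013  0.0603] [-0.11562735  0.31226153  0.02589943] [-2.19756513e-03  1.03967075e-04 -9.99997580e-01]
```

View pics/fin.png

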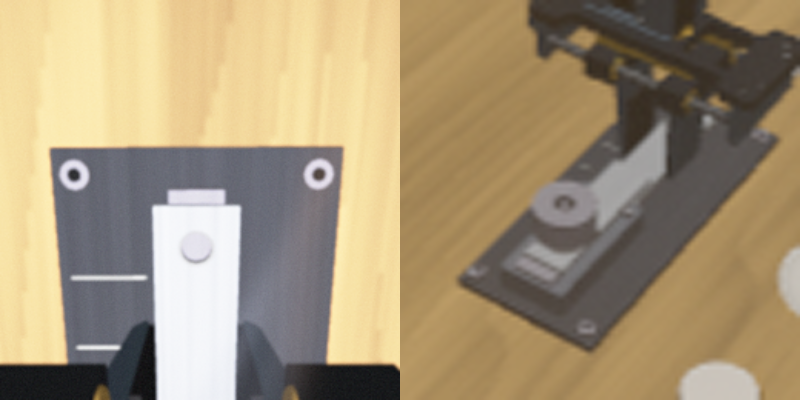

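```bash
python3 -c "
from h import *
ctrl.sign_off(); st('done')"
```

```text
the job is handed in; nothing more can be done
the job is handed in; nothing more can be done
```

The job is handed in, with the arm still gripping the lower coupon and pressing it on the rail; the hand-in returns no verdict. My last reading, just before that, was at 33.4 s of the 72 s allowed.

- **Washer:** it went down the post until it met the upper coupon, underside at about 35 mm.
- **Ring weight:** the plain grey steel ring followed, underside at about 44.8 mm, and was then released. The last scene picture shows it sitting flat on the post.
- **Lower coupon:** I slid it along the rail until it pushed back against the step. The tool centre was then 60.3 mm from the step, against 60 mm for the coupon's half length. While it was on the rail, before the slide, the camera put the coupon about 1.3 mm off the jig's centre line. I moved it 1 mm to correct that, and the later pictures show its hole midway between the base screws.
- **Final hold:** the downward push stayed at 7 to 8.6 N for 1.2 s with no movement, and the fingers were closed on the coupon's sides.
- **Not checked directly:** I did not measure the lift of the upper lip, but the wrist and scene pictures showed no visible lift. I also did not re-measure the bystanders after the moves; none of the force readings suggested contact with them.

No check failed. The only disagreement was 1 to 2 mm between camera views, which is within the stated calibration.

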